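# Snap a nylon bushing into an idler bar with the bench squeezer

## Task

One idler bar on the wooden rack has a white nylon bushing that is only started in its eye and stands proud: lay that bar flat on the bed of the hand squeezer, the bushing's nose dropped into the hole under the punch, and let go of it. Then gently close the squeezer's upper handle towards the lower one until the resistance peaks and gives as the bushing snaps home, and stop there, because leaning on it further cracks the nylon. Let the handle come back up, leave the bar lying in the squeezer, press the bushing with nothing but the squeezer, and leave everything else where it is.

Things in the scene. Friction and masses are not known exactly. Their poses are not given: they have to be found in the camera images.
- idler: the idler bar to work on: plain aluminium, 8 mm thick, 36 wide, 131 long, its eye end rounded (radius 18). 0.16 to 0.27 kg. Origin on the eye's axis at the bar's underside, z up, x along the bar from eye to boss. Starts on two rack battens, underside 34 mm over the bench, nose of its bushing hanging free; two look-alikes lie beside it, 68 mm from bar to bar, in any order
- boss (a point): top centre of the idler's boss, the place to grip: an upright square aluminium block 22 x 22 mm, sides along the bar's x and y, 95 mm from the eye along the bar's x, standing 40 mm above the bar's top (8 to 48 mm above the bar's underside)
- bushing: white nylon bushing in the idler's eye: flange 28 mm wide, 3 thick; barrel 18 wide, tapered nose, 18 long. Origin on its axis at the flange's underside, z up: 13 mm above the idler's origin now (nose 5 mm out below the bar), 8 mm when home. Pushed, it resists up to about 55 N near 1 mm, eases off, lets go at 3 mm and snaps the rest of its 5 mm by itself. Over 100 N cracks it
- bore (a point): centre of the mouth of the hole in the squeezer's bed, level with the bed's flat top 45 mm above the bench. Hole 20.5 mm wide, 2 mm chamfer, through the 16 mm bed. Its x points away from the handles to the hinge, y along the bed, z up. The bed is 60 (x) by 250 mm (y): lay the bar along it, boss to +y or -y
- press: the squeezer, grey steel C-frame bolted to the bench; origin on the bench under bore, axes as bore. The 24 mm round punch is on the hole's axis; its screwed tip has an unknown setting, 29 to 39 mm above the bed while the handle is up. Above: a head 38 mm wide in y (94 to 131 mm up), ram and handle (28 mm wide). The cheeks start 42 mm behind the hole (+x)
- hinge_pin (a point): axis of the hinge of the two handles, parallel to y of bore, 145 mm above the bench, 70 mm behind the hole. The lower handle is fixed, level, 37 mm above the bench, below the upper one
- handle_grip (a point): point on the top face of the upper handle's rubber grip, mid width (28 mm), 250 mm from the hinge pin along the handle and 12 mm above its middle line. Grip 24 mm thick, 160 to 290 mm from the pin. Starts raised 0.43 rad, this point about 260 mm up, and swings down about the pin. 10 mm down here lowers the punch 2.8 mm. A spring (2 to 3 N here) lifts it when let go
- handle: the upper handle; origin on the hinge pin. Felt at handle_grip: 2 to 3 N while free, rising to a peak of about 18 N over some 5 mm, then falling back to 2 to 3 N within 8 mm as the bushing snaps; the punch meets it again about 7 mm further down and 30 N here cracks it. The peak comes 50 to 90 mm down from the start, depending on the punch's setting
- idler_blank: look-alike bar on the rack with an empty eye, leave it; origin and axes as for idler
- idler_done: look-alike bar on the rack whose bushing is already home, leave it; origin and axes as for idler
- wrench: open-end wrench lying on the bench, leave it
- screwdriver: screwdriver lying on the bench, leave it
- oil: grey oil bottle, 56 mm wide, 150 mm high, leave it
- pulley: dark steel belt pulley 72 mm wide lying on the bench, leave it
- bushing_bin: yellow bin 120 x 90 x 50 mm with spare bushings, leave it
Mind the look-alikes: they are no part of the job. What is shaped like the idler but green or orange is not meant.

How it is judged:
By the outcome, as a careful person would: the job done as asked, in the order asked, and still so for the second after the job is handed in, with the robot touching nothing.
It also fails if it takes over 70 s, if anything falls off the work surface, if the arm or the gripper's body presses on something with over 40 N, if the wrist force passes 120 N, or if a joint passes its speed limit or range.

## Robot

A 6-joint arm with a two-finger parallel gripper is mounted at the origin on the work surface. World frame = base frame: x ahead of the robot, y to its left, z up, the work surface at z = 0. Lengths are in mm, angles in rad, forces in N, time in s.
With the tool pointing down it reaches from about 400 to 925 mm from the base axis. Payload 12.5 kg.
Tool frame: the origin (TCP) lies at the very end of the fingers, on their centre line; the grasp point (between the pads) lies 19 mm behind it; z points along the fingers, x is the direction in which the jaws open and shut, and the axes are right-handed (so a half turn about z gives the same grasp; the last joint's range is limited). The gripper opens to 95 mm and grips with 3 to 60 N. Pads are 20 mm wide; open, the fingers measure 119 mm over their backs; the gripper's body (75 mm by 180 mm) begins 59 mm behind the grasp point.
Start: joints at [1.065, 0.491, 1.559, -0, 1.092, -0.106], TCP at [243.257, 575.737, 214.661] pointing down, gripper open.
Joint ranges: [-3.1, 3.1], [-0.84, 2.19], [0.05, 2.79], [-1.13, 4.28], [0.06, 2.93], [-2.69, 2.69]. Speed limits (rad/s): [2.22, 2.22, 2.79, 3.14, 3.14, 3.14].

## Interface

Orientations are given as [roll, pitch, yaw] about the fixed x, y, z axes, in that order (R = Rz(yaw) Ry(pitch) Rx(roll)).
In Python, from cell import state, viewer, ticket, look_for, regions_of gives the robot as it stands.
- The arm moves only by the shell command python3 -m inch 'ROWS'. ROWS is JSON, a list of rows, each a list of 7 numbers: the turn, a rotation vector about the world's x, y, z in degrees, then the shift along the world's x, y, z in mm, then the opening, from -1 (shut) to 1 (fully open). In form: [[rx, ry, rz, tx, ty, tz, hand], ...]. A call has 1 to 10 rows; each row shifts and turns the commanded pose from where the row before left it; what a row does not reach is not made up. A row lasts 1/10 s, in which the tool goes at most 50 mm and 8.59 degrees, less where a joint would pass 70% of its speed; a pose out of reach is approached as far as the arm can. A call with a gripper value outside its range is refused whole. The fingers move at their own pace and stop on an object; the grip force is fixed at half the most. Time passes only in rows, so rows that do not move let the fingers close. It gives the time, the measured TCP pose, the force and the opening at its end, in the units of the state.
- state(): the state, without advancing time (a new reading comes with each control period).
- viewer.read_camera(name): name is "scene" or "top" or "wrist"; returns a dict with "color" (400x640x3 uint8, red, green, blue), "depth" (400x640 float32, mm along the optical axis (not along the pixel's ray), 0 where there is no reading), "fx", "fy", "cx", "cy" (pixels), "dist_coeffs" ([k1, k2, p1, p2, k3] as OpenCV has them; the pictures are not rectified), "position" and "orientation" of the camera in the world. Camera axes: x right, y down, z forward; pixel columns grow to the right and rows downward; lengths in mm; the calibration is good to about 2 mm. A picture is of the moment at which its call begins.
- ticket.job_done(): hands the job in, once; it reports no verdict.
Trained networks look in the newest picture that a camera, given by its name, has taken for a name from the list of things; names that differ only in an ending like _2 or _b are one class to them, and where a whole thing is asked for, a point or a joint stands for the part that bears it (a point fixed in the world has none). Each returns a list of dicts, best first, with "score" (0 to 1); they miss things now and then, are a little off and sometimes report something else, mostly with a low value. They report only what shows in the picture. A call takes as long as a camera call. They do not tell look-alikes from the thing itself.
- look_for(name, camera): "box" ([left, top, right, bottom] as shares, 0 to 1, of the picture: columns of its width, rows of its height, round what is visible of it).
- regions_of(name, camera): "pixels" (400x640 bool, what is visible of it) and "box" ([left, top, right, bottom] as shares, 0 to 1, of the picture: columns of its width, rows of its height, round what is visible of it).
The state is a dict: "t": time; "joints": joint angles; "qvel": joint speeds; "tau": joint torques, N m; "eef_pos": TCP position; "tcp_rot": TCP orientation; "ft_force": force on the tool from outside, world axes, zero at the start; "moment": the same for the moment, N m; "opening": opening from 0.0 (shut) to 1.0 (fully open).
Only numpy, scipy, OpenCV 4.12 (cv2) and the standard library are available. Lean on these libraries where they do the work, as an engineer would, in place of code of your own. Each camera call takes 0.05 s, during which the arm holds its last target. There are 200 camera calls.

## Working session

There is one attempt and no reset: what is moved stays moved. The work goes in short steps, Python scripts to look and compute and a shell command to move; the robot and the scene stay as the last step left them, time stands still between calls to the robot, and variables do not carry over. Pictures are saved under pics/ and viewed, on a budget of 10 in all, crops included, one or two more only if the job needs it, and the job is handed in when it is done.

```bash
mkdir -p pics; ls; cat > h.py <<'E'
import numpy as np, cv2
from scipy.spatial.transform import Rotation as R
from cell import state, viewer, ticket, look_for, regions_of
def cam(n):
    c=viewer.read_camera(n); 
    o=np.array(c["orientation"],float)
    c["R"]=o if o.shape==(3,3) else (R.from_euler('xyz',o).as_matrix() if o.size==3 else R.from_quat(o).as_matrix())
    c["p"]=np.array(c["position"],float)
    c["K"]=np.array([[c["fx"],0,c["cx"]],[0,c["fy"],c["cy"]],[0,0,1.]]); c["D"]=np.array(c["dist_coeffs"],float)
    return c
def cloud(c):
    v,u=np.mgrid[0:400,0:640].astype(float)
    n=cv2.undistortPoints(np.stack([u.ravel(),v.ravel()],1)[:,None],c["K"],c["D"])[:,0]
    d=c["depth"].ravel()[:,None]
    P=np.hstack([n*d,d])@c["R"].T+c["p"]; P[d[:,0]==0]=np.nan
    return P.reshape(400,640,3)
def save(img,name): cv2.imwrite("pics/"+name,img[...,::-1])
def proj(c,P):
    q=(np.atleast_2d(P)-c["p"])@c["R"]
    return cv2.projectPoints(q,np.zeros(3),np.zeros(3),c["K"],c["D"])[0][:,0]
E
python3 - <<'E'
from h import *
s=state(); print({k:np.round(v,3) for k,v in s.items()})
ims=[]
for n in ["top","scene"]:
    c=cam(n); print(n,c["position"],c["orientation"],c["fx"],c["D"]); ims.append(c["color"])
    P=cloud(c)
    for nm in ["idler","boss","bushing","press","bore","handle_grip","handle","bushing_bin","oil","wrench"]:
        for r in regions_of(nm,n)[:4]:
            m=r["pixels"]; b=np.array(r["box"])*[640,400,640,400]
            print(nm,round(r["score"],2),b.round(),np.nanmedian(P[m],0).round(),np.nanmax(P[m][:,2]).round() if m.any() else '')
    save(c["color"],n+"0.png")
E
```

```text
pics
{'t': np.float64(0.0), 'joints': array([ 1.065,  0.492,  1.559,  0.   ,  1.092, -0.106]), 'qvel': array([-0.002, -0.   , -0.001, -0.001, -0.001, -0.   ]), 'tau': array([ 1.0000e-03, -6.1264e+01, -2.5818e+01,  6.9000e-02,  4.8000e-02,
       -0.0000e+00]), 'eef_pos': array([243.147, 575.519, 214.069]), 'tcp_rot': array([-3.141e+00,  1.000e-03,  1.171e+00]), 'ft_force': array([ 0.076,  0.018, -0.165]), 'moment': array([ 0.055, -0.028,  0.01 ]), 'opening': np.float64(1.0)}
top [ 373.89939797   35.11145816 1349.70969892] [-3.04104112 -0.01284063 -1.58196278] 394.7533066354483 [-0.02470739  0.          0.          0.          0.        ]
idler 0.74 [182. 127. 208. 158.] [695. 439.  11.] 53.0
idler 0.72 [192. 259. 219. 301.] [228. 401.  11.] 52.0
idler 0.63 [234. 161. 275. 179.] [586. 244.  42.] 87.0
idler 0.61 [176. 214. 214. 241.] [402. 449.  12.] 55.0
boss 0.92 [183. 126. 210. 157.] [692. 438.  12.] 53.0
boss 0.77 [193. 261. 218. 300.] [225. 402.  11.] 52.0
boss 0.76 [249. 247. 268. 282.] [273. 228.  11.] 54.0
boss 0.58 [176. 210. 210. 240.] [402. 446.  12.] 55.0
bushing 0.63 [196.
[... 1208 characters left out ...]
 51.0
boss 0.84 [355. 172. 378. 203.] [587. 249.  41.] 86.0
boss 0.78 [340. 135. 371. 147.] [396. 442.  10.] 51.0
boss 0.78 [293. 146. 314. 172.] [281. 220.  12.] 51.0
boss 0.78 [308. 122. 335. 141.] [217. 396.  10.] 50.0
press 0.89 [262. 195. 351. 299.] [ 645. -153.   46.] 277.0
bore 0.69 [265. 194. 346. 298.] [ 644. -153.   46.] 277.0
handle_grip 0.63 [265. 199. 338. 266.] [ 568. -146.  214.] 277.0
handle_grip 0.6 [288. 201. 311. 214.] [433.  21.  20.] 31.0
handle 0.56 [262. 193. 336. 268.] [ 568. -147.  215.] 277.0
bushing_bin 0.76 [231. 313. 281. 358.] [ 643. -438.   17.] 55.0
oil 0.93 [388. 196. 405. 227.] [745. 179.  83.] 153.0
wrench 0.73 [214. 266. 255. 297.] [ 461. -352.    4.] 14.0
```

```bash
python3 - <<'E'
import cv2
i=cv2.imread("pics/top0.png"); cv2.imwrite("pics/top0c.png",cv2.resize(i[80:320,150:490],None,fx=2.35,fy=2.35,interpolation=cv2.INTER_CUBIC))
E
```

```text
(no output)
```

View pics/top0c.png

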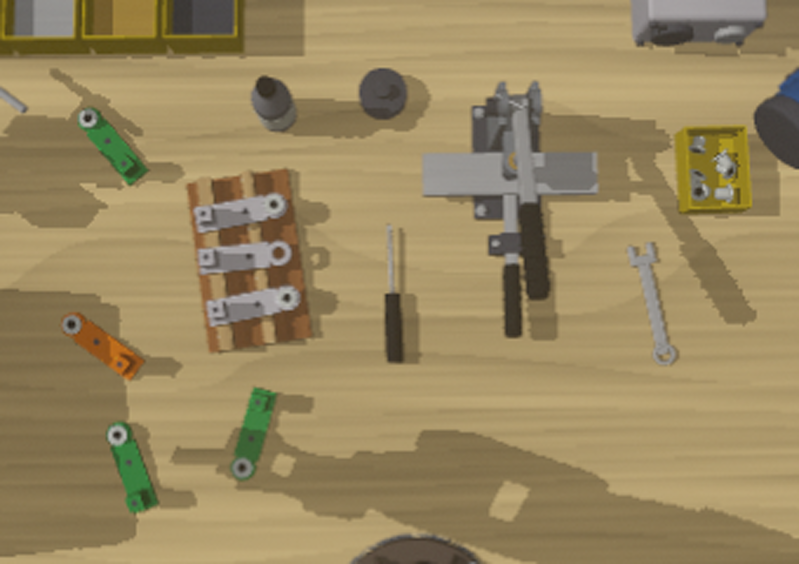

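The rack holds three bars, with eyes on the right at crop px (275,205), (282,252) and (287,297). The middle eye is empty. The press is at (515,165), with its handles toward the robot. Next I'll measure the bars and the press from the depth images.

```bash
python3 - <<'E'
from h import *
for n in ["top","scene"]:
    c=cam(n); P=cloud(c).reshape(-1,3); P=P[~np.isnan(P[:,0])]
    m=(P[:,0]>430)&(P[:,0]<720)&(P[:,1]>130)&(P[:,1]<340)
    Q=P[m]; b=Q[(Q[:,2]>74)&(Q[:,2]<92)]
    b=b[b[:,1]>200]
    lab,_=None,None
    s=np.sort(b[:,0]); 
    _,_,cen=cv2.kmeans(b.astype(np.float32),3,None,(3,100,.1),10,cv2.KMEANS_PP_CENTERS)
    print(n,"boss",len(b),cen[np.argsort(cen[:,0])].round(1))
    t=Q[(Q[:,2]>38)&(Q[:,2]<60)]
    for x,y,z in cen[np.argsort(cen[:,0])]:
        a=t[abs(t[:,0]-x+ (t[:,1]-y)*-0.05)<32]; print(len(a),a.min(0).round(),a.max(0).round())
    m=(abs(P[:,0]-640)<220)&(abs(P[:,1]+140)<170); Q=P[m]
    bed=Q[(abs(Q[:,2]-45)<5)]; r=cv2.minAreaRect(bed[:,:2].astype(np.float32)); print("bed",len(bed),r,np.median(bed[:,2]))
    hd=Q[Q[:,2]>150]; 
    (vx,vy,x0,y0)=cv2.fitLine(hd[:,:2].astype(np.float32),2,0,.01,.01).ravel(); print("handle",vx,vy,x0,y0,np.degrees(np.arctan2(vy,vx)),hd.min(0).round(),hd.max(0).round())
c=cam("wrist"); print(c["p"],c["R"].round(3),c["fx"])
E
```

```text
top boss 153 [[445.6 269.5  81.2]
 [548.3 285.   80.3]
 [715.6 206.5  84.1]]
288 [433. 160.  38.] [472. 290.  58.]
283 [512. 173.  38.] [579. 303.  54.]
17 [711. 176.  41.] [719. 213.  57.]
bed 1324 ((554.2386474609375, -129.05726623535156), (251.74407958984375, 260.2787170410156), 81.71078491210938) 44.63246184550428
handle 0.9997127 0.023968812 592.50824 -138.14723 1.3734432 [ 444. -167.  150.] [738. -98. 276.]
scene boss 90 [[445.3 267.2  79.2]
 [517.6 282.4  79.4]
 [578.5 286.5  79.6]]
163 [433. 156.  38.] [474. 284.  59.]
163 [501. 170.  38.] [544. 302.  57.]
176 [541. 176.  38.] [607. 298.  59.]
bed 985 ((640.835693359375, -145.2401123046875), (386.6118469238281, 242.14488220214844), 30.606889724731445) 43.70073624438737
handle 0.99981976 0.018985223 600.3387 -145.3118 1.0878384 [ 446. -174.  150.] [740. -99. 274.]
[167.3838131  607.46769278 383.68592385] [[ 0.388  0.882  0.268]
 [ 0.921 -0.372 -0.113]
 [ 0.     0.291 -0.957]] 359.9232733996812
```

```bash
python3 -m inch '[[0,0,-8,30,-35,20,1],[0,0,-8,35,-35,20,1],[0,0,-8,35,-35,20,0.5],[0,0,-7,35,-45,20,-0.05],[0,0,-7,35,-45,10,-0.05],[0,0,-7,35,-45,0,-0.05],[0,0,-7,35,-45,0,-0.05],[0,0,-7,35,-45,0,-0.05],[0,0,0,0,0,0,-0.05],[0,0,0,0,0,0,-0.05]]'
cat > bars.py <<'E'
from h import *
c=cam("wrist"); P=cloud(c); save(cv2.resize(c["color"],None,fx=1.25,fy=1.25),"w1.png")
np.savez("w1.npz",P=P,col=c["color"])
s=state(); print(s["eef_pos"],s["tcp_rot"],s["opening"])
for nm in ["idler","boss","bushing"]:
    for r in regions_of(nm,"wrist")[:5]:
        m=r["pixels"]; b=np.array(r["box"])*[640,400,640,400]
        Q=P[m]; Q=Q[~np.isnan(Q[:,0])]; z=np.percentile(Q[:,2],92); T=Q[abs(Q[:,2]-z)<3]
        print(nm,round(r["score"],2),b.round(),"topz",z.round(1),len(T),(T.max(0)/2+T.min(0)/2).round(1),cv2.minAreaRect(T[:,:2].astype(np.float32)))
E
python3 bars.py
```

```text
t: 2.25
eef_pos: [490.4, 280.0, 297.1]
tcp_rot: [-3.141, 0.0, 0.14]
ft_force: [0.5, 0.5, -0.5]
opening: 0.476
[489.78375195 280.94345144 297.17318419] [-3.14138900e+00  1.77290938e-04  1.41629455e-01] 0.4813540794301357
idler 0.93 [377. 151. 414. 252.] topz 80.7 392 [578.1 289.8  80.4] ((578.2716064453125, 289.5407409667969), (21.149734497070312, 22.02909278869629), 11.531736373901367)
idler 0.9 [ 98. 144. 199. 205.] topz 47.0 324 [320.4 217.7  47. ] ((319.38116455078125, 217.74766540527344), (22.414325714111328, 21.610454559326172), 74.71695709228516)
idler 0.77 [215.   0. 288.  57.] topz 48.0 463 [373.5 410.7  47.8] ((373.7998352050781, 410.7656555175781), (21.414588928222656, 21.78962516784668), 53.25261306762695)
idler 0.68 [ 31.   1. 166.  52.] topz 47.1 523 [182.9 386.7  47.1] ((183.4066162109375, 386.4330749511719), (23.544076919555664, 22.342391967773438), 18.78158187866211)
idler 0.58 [456.   7. 575.  93.] topz 47.1 467 [657.3 410.4  47. ] ((657.5343017578125, 410.3094787597656), (22.790664672851562, 22.09379005432129), 40.13031005859375)
boss 0.97 [378. 151. 415. 253.] topz
[... 787 characters left out ...]
.6359634399414)
bushing 0.85 [133.   2. 159.  24.] topz 21.5 473 [274.2 418.1  20.6] ((274.3679504394531, 417.7477111816406), (27.664724349975586, 22.241989135742188), 5.891551971435547)
bushing 0.58 [386. 234. 410. 253.] topz 50.1 349 [595.8 196.6  49.2] ((595.4867553710938, 197.0121612548828), (26.280086517333984, 26.664112091064453), 11.718134880065918)
bushing 0.57 [548.   7. 574.  37.] topz 21.5 560 [731.  472.1  20.8] ((731.1065673828125, 472.0574951171875), (27.53569221496582, 27.419780731201172), 4.155541896820068)
bushing 0.57 [ 98. 151. 121. 165.] topz 21.5 380 [226.5 242.8  20.6] ((226.25685119628906, 242.85816955566406), (27.01307487487793, 25.581506729125977), 6.307653427124023)
```

View pics/w1.png

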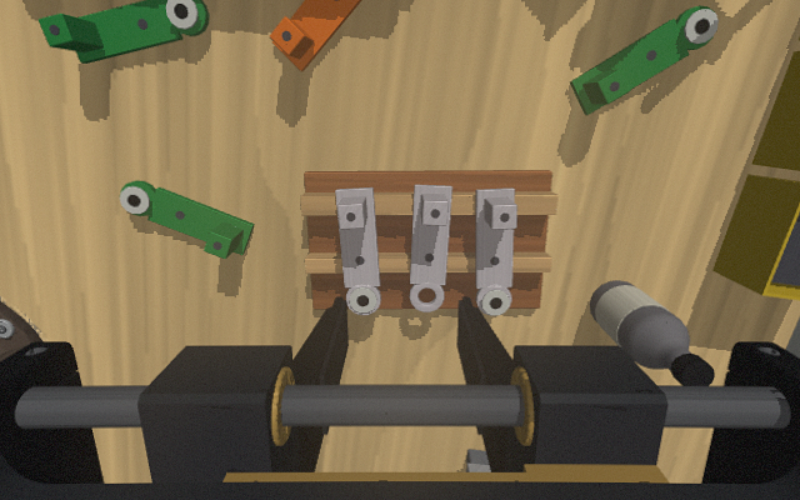

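The right bar's eye is at (495,300) and the left bar's at (363,300). Both have flanges, and the middle eye is empty. I'll compare the two flange heights.

```bash
python3 - <<'E'
from h import *
d=np.load("w1.npz");P=d["P"];col=d["col"].astype(int)
for nm,(u,v),(bu,bv) in [("L",(290,240),(281,173)),("M",(342,237),(348,171)),("R",(396,240),(403,174))]:
    w=P[v-16:v+17,u-16:u+17].reshape(-1,3); 
    w=w[~np.isnan(w[:,0])&(w[:,2]>38)]
    print(nm,"eye heights hist",np.histogram(w[:,2],bins=np.arange(38,56,2)))
    f=w[w[:,2]>np.percentile(w[:,2],80)-3]; fc,fr=cv2.minEnclosingCircle(f[:,:2].astype(np.float32)); print(" flange z",np.median(f[:,2]).round(2),fc,fr)
    b=P[bv-16:bv+17,bu-16:bu+17].reshape(-1,3); b=b[b[:,2]>76]
    r=cv2.minAreaRect(b[:,:2].astype(np.float32)); print(" boss",len(b),np.median(b[:,2]),r, "dir",np.degrees(np.arctan2(r[0][1]-fc[1],r[0][0]-fc[0])),np.hypot(r[0][1]-fc[1],r[0][0]-fc[0]))
E
```

```text
L eye heights hist (array([ 42, 273, 199, 170,   4,   0,   0,   0]), array([38, 40, 42, 44, 46, 48, 50, 52, 54]))
 flange z 43.98 (464.8658447265625, 224.40679931640625) 62.623985290527344
 boss 407 80.90271992023884 ((445.82958984375, 271.6319274902344), (22.156099319458008, 21.864437103271484), 10.4503812789917) dir 111.95416088392044 50.917499261038905
M eye heights hist (array([ 89, 430,  48,   0,   0,   0,   0,   0]), array([38, 40, 42, 44, 46, 48, 50, 52, 54]))
 flange z 40.82 (528.0256958007812, 196.2052459716797) 23.313720703125
 boss 409 80.96831635187795 ((518.2567138671875, 284.6224060058594), (22.07080841064453, 22.039945602416992), 5.743762969970703) dir 96.30488900026998 88.9551976925948
R eye heights hist (array([ 47, 267,  36,   0,  45, 278,  34,   0]), array([38, 40, 42, 44, 46, 48, 50, 52, 54]))
 flange z 49.19 (560.8106689453125, 241.97509765625) 70.49239349365234
 boss 407 80.81789507245367 ((578.1636962890625, 289.5511779785156), (21.478221893310547, 22.115100860595703), 11.05183219909668) dir 69.9609286917009 50.64198827873572
```

The right bar is the one: its flange is at z=49.2, against 44.0 on the left bar. Its boss is at (578.2, 289.6), its eye at about (595.6, 196.8), and its heading is 100.8°.

```bash
python3 -m inch '[[0,0,2.7,44,4,-20,-0.05],[0,0,0,44.4,4.6,-40,-0.05],[0,0,0,0,0,-45,-0.05],[0,0,0,0,0,-45,-0.05],[0,0,0,0,0,-40,-0.05],[0,0,0,0,0,-27,-0.05],[0,0,0,0,0,0,-0.05],[0,0,0,0,0,0,-0.05]]'; python3 - <<'E'
from h import *
s=state(); print(s["eef_pos"],s["tcp_rot"])
c=cam("wrist");P=cloud(c)
for r in regions_of("boss","wrist")[:3]:
    Q=P[r["pixels"]];Q=Q[~np.isnan(Q[:,0])];T=Q[Q[:,2]>72]
    if len(T)>20: print(r["score"],cv2.minAreaRect(T[:,:2].astype(np.float32)),np.median(T[:,2]))
E
```

```text
t: 3.25
eef_pos: [570.9, 289.6, 87.5]
tcp_rot: [-3.142, -0.0, 0.19]
ft_force: [-0.0, -0.7, -0.2]
opening: 0.474
[570.88465986 289.64399823  87.5070903 ] [-3.14155425e+00 -2.31982493e-04  1.89923078e-01]
0.66 ((576.9296264648438, 299.8709411621094), (21.926321029663086, 42.652679443359375), 11.01803970336914) 80.83548597100824
```

```bash
python3 -m inch '[[0,0,0,7.5,0,0,-0.05],[0,0,0,0,0,-20,-0.05],[0,0,0,0,0,-17.5,-0.05],[0,0,0,0,0,0,-0.05],[0,0,0,0,0,0,-1],[0,0,0,0,0,0,-1],[0,0,0,0,0,0,-1],[0,0,0,0,0,0,-1],[0,0,0,0,0,0,-1],[0,0,0,0,0,0,-1]]'
python3 -m inch '[[0,0,0,0,0,0,-1],[0,0,0,0,0,10,-1],[0,0,0,0,0,30,-1],[0,0,0,0,0,40,-1],[0,0,0,0,0,40,-1],[0,0,0,0,0,0,-1],[0,0,0,0,0,0,-1]]'
```

```text
t: 4.35
eef_pos: [578.9, 288.8, 50.2]
tcp_rot: [-3.141, -0.001, 0.188]
ft_force: [0.4, 0.1, 6.1]
opening: 0.23
t: 5.05
eef_pos: [578.3, 288.6, 170.0]
tcp_rot: [-3.141, -0.001, 0.188]
ft_force: [-0.6, -0.3, -2.0]
opening: 0.23
```

Gripped at 21.9 mm opening, and the weight is about 2 N. Next I'll locate the press precisely.

```bash
cat > press.py <<'E'
from h import *
import sys
def an(n):
    c=cam(n);P=cloud(c); z=P[...,2]
    m=(abs(z-45)<6)&(abs(P[...,0]-630)<70)&(abs(P[...,1]+140)<150)
    k,l,st,ce=cv2.connectedComponentsWithStats(m.astype(np.uint8))
    print(n,"cam",c["p"].round(1))
    for i in range(1,k):
        if st[i,4]<80: continue
        Q=P[l==i]; print(" comp",st[i],Q.min(0).round(1),Q.max(0).round(1),"medz",np.median(Q[:,2]).round(2),"rect",cv2.minAreaRect(Q[:,:2].astype(np.float32)))
    Q=P[m&(abs(z-44.5)<3)]
    # long edges: per-y min & max x in outer bed parts
    for side,(a,b) in {"+y":(-110,-40),"-y":(-255,-180)}.items():
        E=[]
        for y in np.arange(a,b,4):
            s=Q[(Q[:,1]>=y)&(Q[:,1]<y+4)]
            if len(s)>8: E.append((y+2,s[:,0].min(),s[:,0].max()))
        E=np.array(E); 
        if len(E): print(" ",side,"width",np.median(E[:,2]-E[:,1]).round(1),"mid",np.polyfit(E[:,0],(E[:,1]+E[:,2])/2,1).round(4), "at mid", ((E[:,1]+E[:,2])/2).mean().round(2),E[:,0].mean(),E[:,1].mean().round(2),E[:,2].mean().round(2))
    return c,P
if __name__=="__main__":
    for n in sys.argv[1:]:
        c,P=an(n); z=P[...,2]; np.savez(n+"_p.npz",P=P,col=c["color"])
        m=(z>150)&(abs(P[...,1]+140)<60)&(P[...,0]>430)&(P[...,0]<620); Q=P[m]
        E=np.array([(x+5,np.median(s[:,1]),s[:,1].min(),s[:,1].max(),np.median(s[:,2])) for x in range(440,620,10) for s in [Q[(Q[:,0]>=x)&(Q[:,0]<x+10)]] if len(s)>4])
        print(" handle mid vs x",np.polyfit(E[:,0],(E[:,2]+E[:,3])/2,1).round(4)); print(E[::3].round(1))
E
python3 press.py top scene
```

```text
top cam [ 373.9   35.1 1349.7]
 comp [330 145  41  32 703] [ 562.3 -153.2   39. ] [669.9 -18.   50.7] medz 44.25 rect ((616.6016845703125, -85.17637634277344), (135.67181396484375, 105.82717895507812), 88.74366760253906)
 comp [376 145  28  18 470] [ 608.8 -265.5   39. ] [ 668.3 -173.5   50.4] medz 43.97 rect ((638.5388793945312, -219.4329833984375), (91.99836730957031, 59.36375427246094), 89.66934967041016)
  +y width 58.1 mid [4.500000e-03 6.399247e+02] at mid 639.59 -74.0 610.87 668.32
  -y width 55.2 mid [-7.000000e-04  6.388573e+02] at mid 639.01 -217.0 611.45 666.56
 handle mid vs x [ 6.100000e-03 -1.439105e+02]
[[ 445.  -139.6 -150.4 -130.8  267.2]
 [ 475.  -139.  -151.9 -128.3  263.4]
 [ 505.  -140.1 -152.3 -128.7  250.4]
 [ 535.  -140.3 -152.3 -129.   238.5]
 [ 565.  -140.2 -149.  -132.1  220.9]
 [ 595.  -138.4 -147.6 -130.4  204.4]]
scene cam [1077.5 -674.8 1331.1]
 comp [321 235  23  18 206] [607.2 -78.1  39.1] [667.5 -17.9  49.9] medz 43.62 rect ((637.692138671875, -47.988494873046875), (60.014495849609375, 60.38037872314453), 0.9158672094345093)
 comp [284 250  36  47 643] [ 560.8 -268.3   39. ] [ 673.  -134.4   50. ] medz 42.82 rect ((616.9983520507812, -201.52764892578125), (107.44255065917969, 135.3553924560547), 2.357619524002075)
  +y width 49.3 mid [4.595000e-01 6.589659e+02] at mid 634.46 -53.333333333333336 611.29 657.63
  -y width 54.5 mid [6.600000e-03 6.430584e+02] at mid 641.61 -219.5 614.69 668.52
 handle mid vs x [-2.300000e-03 -1.433495e+02]
[[ 455.  -147.1 -157.1 -133.   269.9]
 [ 485.  -147.8 -158.2 -132.2  256.5]
 [ 515.  -147.1 -158.  -132.9  243.3]
 [ 545.  -147.  -158.8 -132.7  230.3]
 [ 575.  -146.3 -155.2 -136.2  212.8]
 [ 605.  -147.3 -153.3 -134.9  198.7]]
```

```bash
python3 -m inch '[[0,0,-1,6,-25,0,-1],[0,0,-1,6,-25,0,-1],[0,0,-1,6,-25,0,-1],[0,0,-1,6,-25,0,-1],[0,0,-1,6,-25,0,-1],[0,0,-1,6,-25,0,-1],[0,0,-1,6,-25,0,-1],[0,0,-1,6,-25,0,-1],[0,0,-1,6,-25,0,-1],[0,0,-1.8,7,-14,0,-1]]'
python3 -m inch '[[0,0,0,0,0,-30,-1],[0,0,0,0,0,-30,-1],[0,0,0,0,0,0,-1],[0,0,0,0,0,0,-1],[0,0,0,0,0,0,-1]]'
cat > look2.py <<'E'
from h import *
s=state(); print(s["eef_pos"],s["tcp_rot"],s["opening"],s["ft_force"])
E
python3 look2.py; python3 press.py wrist; python3 - <<'E'
from h import *
s=state();t=s["eef_pos"]
for n in ["top","scene"]:
    c=cam(n);P=cloud(c)
    m=(abs(P[...,2]-(t[2]-0.5))<14)&(abs(P[...,0]-t[0])<25)&(P[...,1]<t[1]-62)&(P[...,1]>t[1]-125)
    Q=P[m]; f=Q[Q[:,2]>t[2]-16.2+13]; print(n,len(Q),len(f),Q.min(0).round(1),Q.max(0).round(1), "fl",f.min(0).round(1),f.max(0).round(1),np.median(f,0).round(1))
    print(" bar edges",[(s[:,0].min().round(1),s[:,0].max().round(1)) for a in (-75,-70,-65) for s in [Q[abs(Q[:,1]-t[1]-a)<3]] if len(s)])
    for r in regions_of("bushing",n)[:4]: print(np.array(r["box"])*[640,400,640,400],r["score"])
w=np.load("wrist_p.npz")["col"]; save(cv2.resize(w,None,fx=1.25,fy=1.25),"w2.png")
E
```

```text
t: 6.15
eef_pos: [639.1, 48.0, 167.7]
tcp_rot: [3.142, 0.003, -0.003]
ft_force: [0.3, -0.7, -2.4]
opening: 0.232
t: 6.65
eef_pos: [640.2, 49.9, 110.6]
tcp_rot: [3.142, -0.002, -0.0]
ft_force: [0.2, 0.6, -2.9]
opening: 0.228
[640.18702297  49.93706309 110.56071499] [ 3.14157478e+00 -1.66475865e-03 -2.61430625e-05] 0.22753640053751062 [ 0.1539693   0.58558681 -2.86531065]
wrist cam [640.  132.1 279.6]
 comp [286 348  10  30 132] [612.1 -87.3  42.5] [619.2 -58.5  45.3] medz 44.04 rect ((617.0492553710938, -72.96650695800781), (28.325641632080078, 7.101201057434082), 82.6242446899414)
 comp [348 348  10  30 132] [661.4 -86.5  42.3] [668.7 -58.5  46.1] medz 44.0 rect ((663.5469970703125, -72.67626190185547), (7.110515594482422, 27.832632064819336), 7.447180271148682)
  +y width 53.8 mid [-1.710000e-02  6.391641e+02] at mid 640.43 -74.0 613.64 667.21
top 98 44 [622.2 -61.5  96.4] [656.3 -31.6 114.2] fl [626.9 -57.4 107.6] [650.6 -34.8 114.2] [640.2 -44.5 110.2]
 bar edges []
scene 131 26 [620.3 -64.8  96.3] [657.6 -12.4 115.9] fl [626.5 -60.3 107.6] [652.6 -33.2 115.9] [638.8 -47.4 109.4]
 bar edges [(np.float64(623.4), np.float64(656.4)), (np.float64(623.7), np.float64(653.7)), (np.float64(624.1), np.float64(656.8))]
[328.704 230.68  338.176 237.08 ] 0.51Traceback (most recent call last):
  File "press.py", line 26, in <module>
    print(" handle mid vs x",np.polyfit(E[:,0],(E[:,2]+E[:,3])/2,1).round(4)); print(E[::3].round(1))
                                        ~^^^^^
IndexError: too many indices for array: array is 1-dimensional, but 2 were indexed
```

View pics/w2.png

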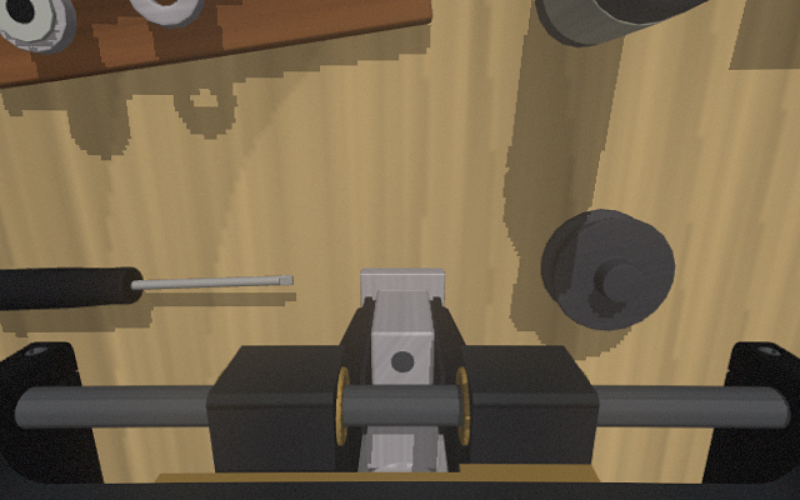

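The wrist view shows the boss held square in the fingers and the bar lined up over the bed at about (400,270) px. In both the top and scene views, the eye needs to move about 96.4 mm in -y.

```bash
python3 -m inch '[[0,0,0,0,0,-20,-1],[0,0,0,0,0,-21,-1],[0,0,0,0,-14,0,-1],[0,0,0,0,-14,0,-1],[0,0,0,0,0,0,-1],[0,0,0,0,0,0,-1]]'; python3 look2.py
```

```text
t: 7.5
eef_pos: [639.8, 21.1, 69.0]
tcp_rot: [3.142, -0.001, -0.001]
ft_force: [0.7, -0.6, -2.9]
opening: 0.232
[639.79477492  21.08986732  69.03562378] [ 3.14157699e+00 -1.07588223e-03 -1.33466918e-03] 0.23210321535532397 [ 0.71872422 -0.59821132 -2.85974407]
```

```bash
python3 -m inch '[[0,0,0,0.3,-10,0.7,-1],[0,0,0,0,-12,0,-1],[0,0,0,0,-12,0,-1],[0,0,0,0,-12,0,-1],[0,0,0,0,-12,0,-1],[0,0,0,0,-9.6,0,-1],[0,0,0,0,0,0,-1],[0,0,0,0,0,0,-1]]'; python3 look2.py
```

```text
t: 8.3
eef_pos: [639.7, -46.1, 69.0]
tcp_rot: [-3.141, 0.0, -0.001]
ft_force: [-0.4, 0.7, -1.3]
opening: 0.233
[639.73838378 -46.09556693  69.00424379] [-3.14146650e+00  4.14003814e-05 -6.97386638e-04] 0.23259109590672825 [-0.37254676  0.72692759 -1.2959665 ]
```

```bash
python3 - <<'E'
from h import *
c=cam("wrist"); P=cloud(c); np.savez("w3.npz",P=P); save(cv2.resize(c["color"],None,fx=1.25,fy=1.25),"w3.png")
a=cam("scene")["color"][170:320,230:390]; save(cv2.resize(a,None,fx=4.5,fy=3.8,interpolation=cv2.INTER_CUBIC),"s3.png")
E
```

```text
(no output)
```

View pics/s3.png

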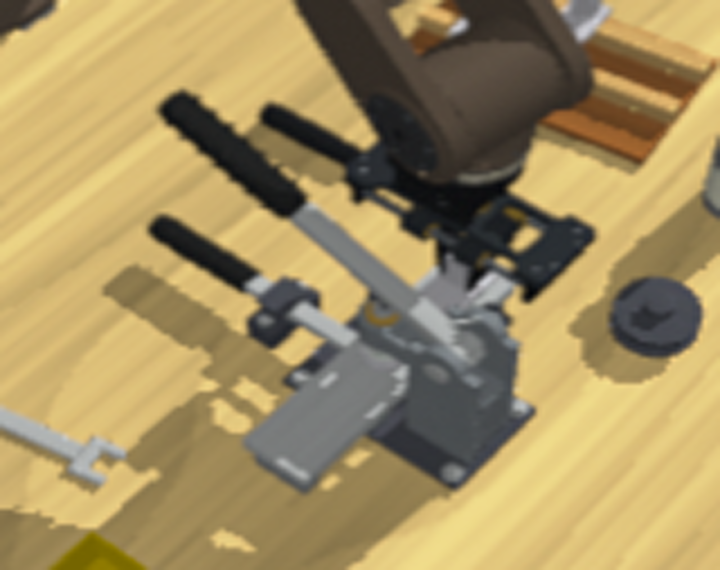

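The scene view shows the bar under the head at crop px (400,330), with nothing jammed. Now I'll lower it and watch the force.

```bash
python3 -m inch '[[0,0,0,0.3,-0.4,-1.5,-1],[0,0,0,0,0,-1.5,-1],[0,0,0,0,0,-1,-1],[0,0,0,0,0,0,-1],[0,0,0,0,0,0,-1]]'; python3 look2.py;  python3 -m inch '[[0,0,0,0,0,-1,-1],[0,0,0,0,0,0,-1]]'; python3 look2.py
```

```text
t: 8.9
eef_pos: [640.1, -46.2, 65.0]
tcp_rot: [-3.142, -0.0, 0.0]
ft_force: [0.1, 0.3, -3.1]
opening: 0.225
[640.10583395 -46.21938211  64.99208888] [-3.14158302e+00 -2.60509818e-05  4.67854877e-05] 0.22536070289425472 [ 0.1369561   0.28944494 -3.11055472]
t: 9.1
eef_pos: [640.1, -46.3, 64.0]
tcp_rot: [-3.142, -0.0, -0.0]
ft_force: [-0.8, -0.5, -2.3]
opening: 0.229
[640.0779304 -46.3239054  63.9893886] [-3.14158713e+00 -4.36650515e-05 -9.49458213e-05] 0.228504880229961 [-0.84488423 -0.49588057 -2.25183091]
```

```bash
for i in 1 2; do python3 -m inch '[[0,0,0,0,0,-1,-1],[0,0,0,0,0,0,-1]]'; done;  python3 -m inch '[[0,0,0,0,0,-0.5,-1],[0,0,0,0,0,0,-1]]'; python3 look2.py
```

```text
t: 9.3
eef_pos: [640.1, -46.3, 62.9]
tcp_rot: [-3.142, 0.0, -0.0]
ft_force: [0.1, -0.1, -2.9]
opening: 0.229
t: 9.5
eef_pos: [640.1, -46.3, 61.9]
tcp_rot: [3.142, 0.0, -0.0]
ft_force: [-0.5, -0.7, -3.1]
opening: 0.232
t: 9.7
eef_pos: [640.1, -46.3, 61.5]
tcp_rot: [-3.142, 0.0, -0.0]
ft_force: [-0.3, 0.1, -1.7]
opening: 0.232
[640.06739861 -46.33169708  61.48785679] [-3.14155727e+00  1.23261046e-05 -1.21470272e-04] 0.23150773608185787 [-0.34649191  0.06328328 -1.68453402]
```

```bash
python3 -m inch '[[0,0,0,0,0,-0.4,-1],[0,0,0,0,0,0,-1],[0,0,0,0,0,0,-1]]'; python3 look2.py; python3 -m inch '[[0,0,0,0,0,0,-0.4],[0,0,0,0,0,0,-0.1],[0,0,0,0,0,0,-0.1],[0,0,0,0,0,0,-0.1],[0,0,0,0,0,5,-0.1],[0,0,0,0,0,25,-0.1],[0,0,0,0,0,35,-0.1],[0,0,0,0,15,35,-0.1],[0,0,0,0,20,0,-0.1],[0,0,0,0,0,0,-0.1]]'; python3 look2.py
python3 - <<'E'
from h import *
for n in ["wrist","scene","top"]:
    c=cam(n);P=cloud(c)
    m=(abs(P[...,0]-640)<24)&(P[...,1]<-10)&(P[...,1]>-90); Q=P[m]
    b=Q[(Q[:,2]>85)&(Q[:,2]<97)]; t=Q[(Q[:,2]>49)&(Q[:,2]<58)]
    print(n,"boss",len(b),b.size and (cv2.minAreaRect(b[:,:2].astype(np.float32)),np.median(b[:,2])))
    if len(t)>10: print(" bar top",len(t),np.median(t[:,2]),np.linalg.lstsq(np.c_[t[:,:2],np.ones(len(t))],t[:,2],rcond=None)[0].round(4))
    save(cv2.resize(c["color"],None,fx=1.25,fy=1.25),n+"4.png")
E
```

```text
t: 10.0
eef_pos: [640.1, -46.4, 61.3]
tcp_rot: [3.142, -0.0, -0.0]
ft_force: [0.0, -0.4, 0.5]
opening: 0.232
[640.13547221 -46.36782899  61.3194776 ] [ 3.14154464e+00 -2.52131517e-04 -1.35767179e-04] 0.23210441036190826 [ 0.03450625 -0.43571563  0.45173073]
t: 11.0
eef_pos: [640.3, -9.7, 162.7]
tcp_rot: [-3.142, -0.002, 0.001]
ft_force: [0.1, 0.2, -0.3]
opening: 0.453
[640.29654045  -9.67908425 162.67474805] [-3.14154690e+00 -2.27504769e-03  1.45997873e-03] 0.45279704913342783 [ 0.090233    0.15515813 -0.27349965]
wrist boss 891 (((640.0029907226562, -45.41417694091797), (22.195993423461914, 21.97365951538086), 89.55963897705078), np.float64(91.79846125880036))
 bar top 1612 51.91211481564798 [-9.00000e-04  3.60000e-03  5.27787e+01]
scene boss 43 (((639.0848388671875, -48.56842803955078), (23.61299705505371, 23.037189483642578), 88.4871597290039), np.float64(90.77805947092656))
 bar top 62 52.277712887108464 [-1.28000e-02 -2.00000e-03  6.04152e+01]
top boss 0 0
```

View pics/wrist4.png

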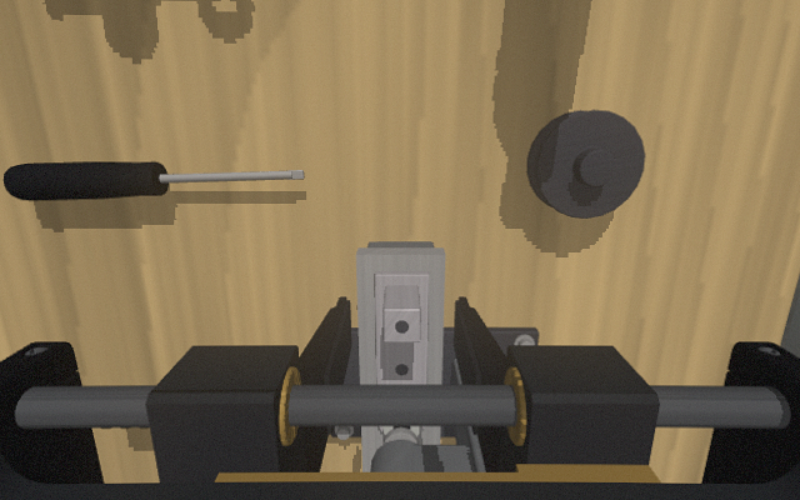

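The bar lies flat in the press: boss at (640, -45.4), square to the bed, top face level. Now I'll shut the fingers and go above the handle grip.

```bash
python3 -m inch '[[0,0,0,0,0,30,-0.1],[0,0,0,0,0,35,-0.5],[0,0,0,0,0,35,-1],[0,0,0,-10,0,35,-1],[0,0,0,-25,0,12,-1],[0,0,0,-30,0,0,-1],[0,0,0,-30,-20,0,-1],[0,0,0,-30,-30,0,-1],[0,0,0,-22,-30,0,-1],[0,0,0,0,0,0,-1]]'
python3 -m inch '[[0,0,0,0,0,0,-1],[0,0,0,0,-20,0,-1],[0,0,0,0,0,0,-1],[0,0,0,0,0,0,-1]]'
python3 - <<'E'
from h import *
s=state();print(s["joints"])
for n in ["wrist","top","scene"]:
    c=cam(n);P=cloud(c)
    m=(P[...,2]>190)&(P[...,2]<285)&(abs(P[...,1]+142)<35)&(P[...,0]>430)&(P[...,0]<600);Q=P[m]
    print(n,len(Q))
    for x in range(440,600,20):
        q=Q[abs(Q[:,0]-x)<6]
        if len(q)>3: print("  ",x,len(q),np.percentile(q[:,1],[2,98]).round(1),np.median(q[:,2]).round(1))
    if n=="wrist": save(cv2.resize(c["color"],None,fx=1.25,fy=1.25),"w5.png")
E
```

```text
t: 12.15
eef_pos: [491.0, -94.2, 308.0]
tcp_rot: [3.141, 0.001, -0.004]
ft_force: [0.8, 0.6, 0.5]
opening: 0.009
t: 12.55
eef_pos: [493.5, -111.0, 307.7]
tcp_rot: [-3.141, 0.001, -0.0]
ft_force: [0.4, 0.3, -0.1]
opening: 0.004
[-3.51978257e-01  2.30267070e-01  1.70960164e+00  2.85136521e-04
  1.20253820e+00 -3.51654265e-01]
wrist 6024
   440 26 [-144.3 -131.3] 262.3
   460 598 [-140.1 -127.2] 269.3
   480 427 [-143.1 -127.1] 261.2
   500 157 [-134.5 -126.9] 242.5
   520 696 [-153.3 -127.1] 242.8
   540 642 [-153.5 -127.2] 233.5
   560 432 [-152.1 -127.6] 224.7
   580 374 [-149.6 -131.2] 211.2
top 0
scene 465
   460 35 [-156.1 -133.5] 268.5
   480 37 [-158.2 -131.4] 258.3
   500 40 [-157.7 -132.4] 249.3
   520 41 [-157.8 -132.4] 240.8
   540 42 [-158.3 -132.4] 233.1
   560 41 [-157.3 -131.8] 220.8
   580 32 [-153.9 -135.7] 210.2
```

View pics/w5.png

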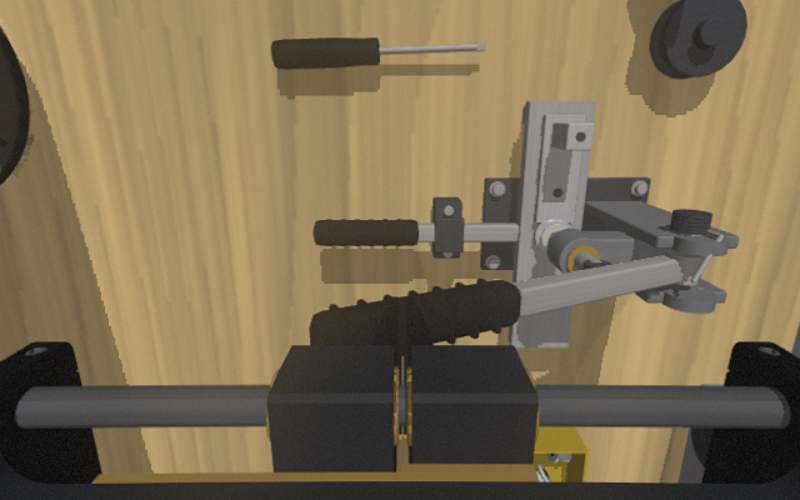

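The wrist view shows the handle centred at y≈-141. The white flange sits under the punch at (550,233), so the seating is right. I'll go over the grip and come down to just above it.

```bash
python3 -m inch '[[0,0,0,0,-15,0,-1],[0,0,0,0,-15,0,-1],[0,0,0,0,0,-20,-1],[0,0,0,0,0,-15,-1],[0,0,0,0,0,0,-1],[0,0,0,0,0,0,-1]]'; python3 -m inch '[[0,0,0,0,0,-4,-1],[0,0,0,0,0,-4,-1],[0,0,0,0,0,0,-1]]';python3 -m inch '[[0,0,0,0,0,-4,-1],[0,0,0,0,0,-4,-1],[0,0,0,0,0,0,-1]]'
```

```text
t: 13.3
eef_pos: [493.2, -142.0, 273.5]
tcp_rot: [3.142, -0.0, -0.001]
ft_force: [0.2, -0.8, -0.3]
opening: 0.006
t: 13.6
eef_pos: [493.0, -141.3, 264.9]
tcp_rot: [-3.141, 0.0, 0.0]
ft_force: [0.3, 0.8, 0.3]
opening: 0.001
t: 13.9
eef_pos: [493.1, -141.3, 256.8]
tcp_rot: [-3.142, 0.0, -0.0]
ft_force: [0.6, -0.6, 0.6]
opening: 0.005
```

```bash
python3 -m inch '[[0,0,0,-2,0,-5,-1],[0,0,0,-2,0,-5,-1],[0,0,0,0,0,0,-1]]'; python3 -m inch '[[0,0,0,-2,0,-5,-1],[0,0,0,-2,0,-5,-1],[0,0,0,0,0,0,-1]]';python3 -m inch '[[0,0,0,-2,0,-5,-1],[0,0,0,-2,0,-5,-1],[0,0,0,0,0,0,-1]]'
```

```text
t: 14.2
eef_pos: [488.7, -141.3, 246.5]
tcp_rot: [-3.141, 0.001, -0.0]
ft_force: [-0.6, 0.3, 2.9]
opening: 0.007
t: 14.5
eef_pos: [484.8, -141.3, 236.5]
tcp_rot: [-3.141, 0.001, -0.0]
ft_force: [-0.4, -0.6, 2.6]
opening: 0.006
t: 14.8
eef_pos: [480.9, -141.3, 226.5]
tcp_rot: [-3.141, 0.0, -0.0]
ft_force: [1.3, -0.6, 2.4]
opening: 0.004
```

```bash
python3 -m inch '[[0,0,0,-1,0,-3,-1],[0,0,0,-1,0,-3,-1],[0,0,0,0,0,0,-1]]'; python3 -m inch '[[0,0,0,-1,0,-3,-1],[0,0,0,0,0,0,-1]]';python3 -m inch '[[0,0,0,-1,0,-3,-1],[0,0,0,0,0,0,-1]]'; python3 -m inch '[[0,0,0,-0.5,0,-2,-1],[0,0,0,0,0,0,-1]]'
```

```text
t: 15.1
eef_pos: [479.0, -141.3, 220.8]
tcp_rot: [-3.141, 0.0, -0.0]
ft_force: [0.9, -0.4, 2.5]
opening: 0.009
t: 15.3
eef_pos: [478.1, -141.3, 217.9]
tcp_rot: [-3.142, -0.0, -0.0]
ft_force: [0.9, -1.1, 2.0]
opening: 0.003
t: 15.5
eef_pos: [477.2, -141.3, 215.0]
tcp_rot: [3.142, -0.0, -0.0]
ft_force: [1.8, -0.2, 3.1]
opening: 0.005
t: 15.7
eef_pos: [476.8, -141.4, 213.5]
tcp_rot: [3.141, -0.001, -0.0]
ft_force: [1.1, 1.4, 8.7]
opening: 0.006
```

Resistance has started. From here I'll take small steps.

```bash
python3 -m inch '[[0,0,0,-0.3,0,-1,-1],[0,0,0,0,0,0,-1]]'; python3 -m inch '[[0,0,0,-0.3,0,-1,-1],[0,0,0,0,0,0,-1]]'; python3 -m inch '[[0,0,0,-0.3,0,-1,-1],[0,0,0,0,0,0,-1]]'; python3 -m inch '[[0,0,0,-0.3,0,-1,-1],[0,0,0,0,0,0,-1]]'
```

```text
t: 15.9
eef_pos: [476.7, -141.4, 212.9]
tcp_rot: [3.141, -0.002, -0.0]
ft_force: [0.5, 2.0, 11.2]
opening: 0.001
t: 16.1
eef_pos: [476.5, -141.4, 212.2]
tcp_rot: [3.141, -0.002, -0.0]
ft_force: [0.2, 3.0, 14.1]
opening: 0.008
t: 16.3
eef_pos: [476.3, -141.4, 211.4]
tcp_rot: [3.141, -0.002, -0.0]
ft_force: [0.3, 2.0, 15.8]
opening: 0.001
t: 16.5
eef_pos: [476.0, -141.4, 210.5]
tcp_rot: [3.141, -0.003, -0.0]
ft_force: [-0.5, 2.8, 17.8]
opening: 0.004
```

```bash
python3 -m inch '[[0,0,0,-0.3,0,-1,-1],[0,0,0,0,0,0,-1]]'; python3 -m inch '[[0,0,0,-0.3,0,-1,-1],[0,0,0,0,0,0,-1]]'; python3 -m inch '[[0,0,0,-0.3,0,-1,-1],[0,0,0,0,0,0,-1]]'
```

```text
t: 16.7
eef_pos: [475.8, -141.4, 209.6]
tcp_rot: [3.141, -0.003, -0.0]
ft_force: [0.6, 3.2, 16.8]
opening: 0.002
t: 16.9
eef_pos: [475.5, -141.4, 208.5]
tcp_rot: [3.141, -0.003, -0.0]
ft_force: [-0.6, 2.8, 17.0]
opening: 0.003
t: 17.1
eef_pos: [475.1, -141.4, 207.3]
tcp_rot: [3.141, -0.002, -0.0]
ft_force: [1.0, 3.2, 12.9]
opening: 0.007
```

Past the peak and falling. I'll keep stepping until it gives.

```bash
python3 -m inch '[[0,0,0,-0.3,0,-1,-1],[0,0,0,0,0,0,-1]]'; python3 -m inch '[[0,0,0,-0.3,0,-1,-1],[0,0,0,0,0,0,-1]]'; python3 -m inch '[[0,0,0,-0.3,0,-1,-1],[0,0,0,0,0,0,-1]]'
```

```text
t: 17.3
eef_pos: [474.7, -141.4, 205.8]
tcp_rot: [3.141, -0.002, -0.0]
ft_force: [1.4, 2.2, 7.7]
opening: 0.004
t: 17.5
eef_pos: [474.1, -141.4, 204.2]
tcp_rot: [3.141, -0.001, -0.0]
ft_force: [3.0, -0.2, 1.9]
opening: 0.003
t: 17.7
eef_pos: [473.6, -141.4, 203.0]
tcp_rot: [-3.142, 0.0, -0.0]
ft_force: [2.8, 0.8, 1.9]
opening: 0.004
```

```bash
python3 -m inch '[[0,0,0,-0.2,0,-1,-1],[0,0,0,0,0,0,-1]]'; python3 -m inch '[[0,0,0,2,0,8,-1],[0,0,0,4,0,12,-1],[0,0,0,5,0,15,-1],[0,0,0,6,0,15,-1],[0,0,0,6,0,15,-1],[0,0,0,0,0,15,-1],[0,0,0,0,0,20,-1],[0,0,0,0,0,10,-1],[0,0,0,0,0,0,-1]]'; python3 -m inch '[[0,0,0,0,20,0,-1],[0,0,0,0,20,0,-1],[0,0,0,0,20,0,-1],[0,0,0,0,20,0,-1],[0,0,0,0,20,0,-1],[0,0,0,0,0,0,-1],[0,0,0,0,0,0,-1]]'
python3 - <<'E'
from h import *
c=cam("wrist");P=cloud(c);np.savez("w6.npz",P=P,col=c["color"])
m=(abs(P[...,0]-640)<20)&(P[...,1]<-110)&(P[...,1]>-160)&(P[...,2]<75)
Q=P[m];print(np.histogram(Q[:,2],bins=np.arange(40,76,2)))
v,u=np.nonzero(m);print(u.min(),u.max(),v.min(),v.max())
for n in ["scene","top","wrist"]:
  P=cloud(cam(n)) 
  Q=P[(abs(P[...,0]-490)<15)&(abs(P[...,1]+141)<20)&(P[...,2]>120)]; print(n,"grip z",len(Q),np.median(Q[:,2]) if len(Q) else '')
a=cv2.resize(c["color"][60:300,330:640],None,fx=2.5,fy=2.5,interpolation=cv2.INTER_CUBIC); save(a,"w6.png")
E
```

```text
t: 17.9
eef_pos: [473.4, -141.4, 202.0]
tcp_rot: [3.142, 0.0, -0.0]
ft_force: [2.0, -0.5, 2.2]
opening: 0.006
t: 18.8
eef_pos: [496.5, -141.4, 313.2]
tcp_rot: [3.141, -0.001, -0.0]
ft_force: [-0.3, 0.6, -0.6]
opening: 0.004
t: 19.5
eef_pos: [496.2, -41.3, 311.5]
tcp_rot: [3.142, 0.001, 0.001]
ft_force: [-0.2, 1.3, 1.3]
opening: 0.006
(array([  2,  68,  58,  14,  18, 260, 270, 166,  10,   0,   0,   0,   0,
         0,   0,   0,   2]), array([40, 42, 44, 46, 48, 50, 52, 54, 56, 58, 60, 62, 64, 66, 68, 70, 72,
       74]))
416 450 216 251
scene grip z 98 254.33468591864698
top grip z 0 
wrist grip z 103 255.21832645894833
```

View pics/w6.png

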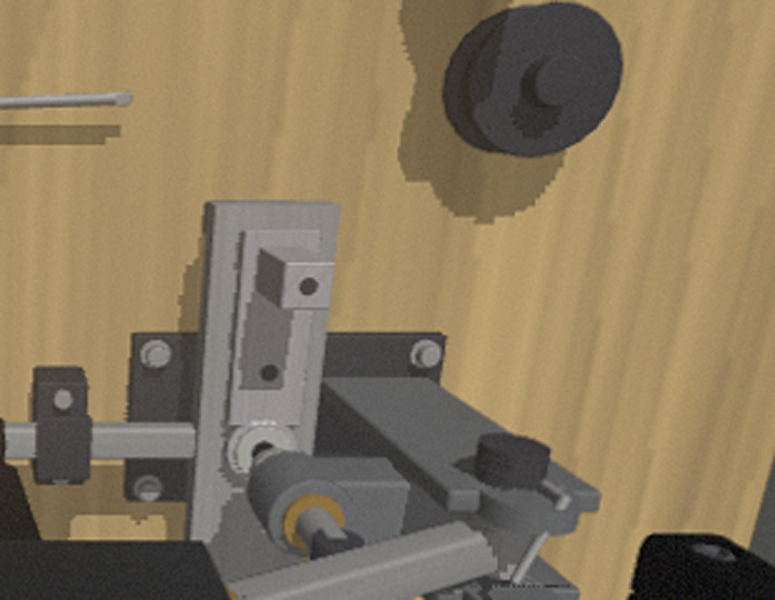

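The flange top now reads 54–56 mm, which is home (proud would be about 60). The handle is back up and the bar lies in the bed. I'll hand it in.

```bash
python3 -c "
from h import *
print(ticket.job_done())"
```

```text
the job is handed in; nothing more can be done
None
```

The bushing is pressed home, and the idler bar is lying flat in the squeezer with the handle back up. I handed the job in at about 20 s.

- **Which bar:** I took the bar nearest the oil bottle. Its flange stood about 5 mm higher than the flange on the bar at the other end, and the middle bar's eye was empty.
- **Placing:** I gripped the boss, slid the bar under the punch and lowered it. The nose went into the hole with no side force worth noting, and I let go. The bar then measured flat and square on the bed.
- **Pressing:** I pushed the upper handle down with the closed fingertips in 1 mm steps. The force peaked at about 18 N and fell to about 2 N as the bushing gave. I went about 2 mm further, still at about 2 N, then lifted away.
- **Last checks:** The flange top measured 54–56 mm above the bench, where about 60 would mean still proud. The handle grip was back at about its starting height. The gripper was clear of everything, with force readings within about 2 N.

No check failed, but the cameras disagreed by up to about 5 mm on where the handle and hole were. I settled that with the wrist camera and by feeling the nose drop in. I did not measure the other bars and loose items again at the end.

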